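# Feed the next amber vial to the label reader

### The arm

A 6-joint arm with a two-finger parallel gripper is mounted at the origin on the work surface. World frame = base frame: x ahead of the robot, y to its left, z up, the work surface at z = 0. Lengths are in mm, angles in rad, forces in N, time in s.
With the tool pointing down it reaches from about 400 to 925 mm from the base axis. Payload 12.5 kg.
Tool frame: the origin (TCP) lies at the very end of the fingers, on their centre line; the grasp point (between the pads) lies 19 mm behind it; z points along the fingers, y is the line along which they close (so a half turn about z gives the same grasp; the last joint's range is limited). The gripper opens to 95 mm and grips with 3 to 60 N. Pads are 20 mm wide; open, the fingers measure 119 mm over their backs; the gripper's body (75 mm by 180 mm) begins 59 mm behind the grasp point.
Start: joints at [1.148, 0.491, 1.559, -0, 1.092, -0.106], TCP at [194.689, 593.925, 182.461] pointing down, gripper open.
Joint ranges: [-3.1, 3.1], [-0.84, 2.19], [0.05, 2.79], [-1.13, 4.28], [0.06, 2.93], [-2.69, 2.69]. Speed limits (rad/s): [2.22, 2.22, 2.79, 3.14, 3.14, 3.14].

### API

Orientations are given as [roll, pitch, yaw] about the fixed x, y, z axes, in that order (R = Rz(yaw) Ry(pitch) Rx(roll)).
In Python, from cell import env, cam, monitor, workorder gives the robot as it stands (env), with the cameras (cam), the readings (monitor) and the job (workorder).
- The arm moves only by the tool drive_effector, called after "Request:" in YAML: its name, and indented under it one key for each argument. Schema: {"type":"object","properties":{"plan":{"type":"array","items":{"type":"object","properties":{"xyz":{"type":"array","items":{"type":"number"},"minItems":3,"maxItems":3},"yaw":{"type":"number"},"jaw":{"type":"number"}},"additionalProperties":false,"required":["jaw"]},"minItems":1,"maxItems":5},"only":{"type":"string"},"quiet":{"type":"boolean"},"lines":{"type":"string"}},"required":["plan"],"additionalProperties":false}. plan is a list of rows, 1 to 5 of them, each an object with the fields xyz (a list: dx, dy, dz in shares of 250 mm (1.0 is 250 mm)), yaw (a turn about the tool's z in parts of the range, where 1.0 means 2 rad), jaw (the opening from 0.0 (shut) to 1.0 (fully open)); a field left out counts as zero (the opening has to be given); each row is the pose to reach, as a shift and turn from the pose commanded when the call began, along the tool's axes at that moment; what a row does not reach only later rows make up. A row lasts 1/12 s, in which the tool goes at most 41.7 mm and 0.125 rad, less where a joint would pass 70% of its speed; a pose out of reach is approached as far as the arm can. The fingers move at their own pace and stop on an object; the grip force is fixed at half the most. Time passes only in rows, so rows that do not move let the fingers close. The tool returns the time, the measured TCP pose, the force, the opening and the grip force at its end. only (a regular expression) keeps the lines of the reply that match it, lines (a string "A,B") keeps lines A to B, and quiet returns only ok. Shift and turn numbers lie between -1 and 1, and a call with a number outside is refused. Input that does not fit is refused with a message, and nothing moves.
- monitor.state(): the state, without advancing time (a new reading comes with each control period).
- cam.read_camera(name): name is "side" or "top" or "wrist"; returns (picture, depth): 384x512x3 uint8, red, green, blue; 384x512 float32, mm along the optical axis (not along the pixel's ray), 0 where there is no reading.
- cam.camera_info(name): a dict with "vertical_fov" (degrees; the focal length in pixels is half the picture's height over the tangent of half this angle, whatever the lens; pixels are square), "cx", "cy" (the principal point, pixels), "origin" and "attitude" of the camera in the world. Camera axes: x right, y down, z forward; pixel columns grow to the right and rows downward; lengths in mm; the calibration is good to about 2 mm. The wrist camera is an equidistant fisheye: a pixel r from the principal point sees the ray r / f radians off the axis. A picture is of the moment at which its call begins: read the wrist's pose just before it. camera_info takes no time and is no camera call; for the wrist camera it gives the pose at the moment of the call.
- workorder.job_done(): hands the job in; it is judged then, once.
The state is a dict: "t": time; "joints": joint angles; "qvel": joint speeds; "tau": joint torques, N m; "eef_pos": TCP position; "tcp_rot": TCP orientation; "ft_force": force on the tool from outside, world axes, zero at the start; "moment": the same for the moment, N m; "opening": opening from 0.0 (shut) to 1.0 (fully open); "grip_force": force on a finger pad.
Only numpy, scipy, OpenCV 4.12 (cv2) and the standard library are available. Lean on these libraries where they do the work, as an engineer would, in place of code of your own. Each camera call takes 0.05 s, during which the arm holds its last target. There are 200 camera calls.

### The job

Pick the lowest amber vial, the one resting against the orange stop, off its sloped track and lower it (do not drop it) into the green V cradle of the label reader, lying along the groove, either way round. Let the next amber vial roll down to the stop by itself, without handling it, and leave both vials lying still.

Things in the scene. Friction and masses are not known exactly. Their poses are not given: they have to be found in the camera images.
- amber_first: Vial to take: amber glass, white cap, about 40 g, lying lowest on the amber track. 54 mm long: body 28 mm dia (y -27 to +13 mm), cap 22 mm dia (y +13 to +27). Origin on its axis at mid-length; y runs along it to the cap, x and z turn as it rolls. Grip it by its two flat ends, which overhang the track; the next vial touches it uphill, so grip up to 5 mm downhill of the axis to keep clear.
- amber_next: The next amber vial, same shape and axes, lying against the first on its uphill side, 28 mm up the slope; a third lies behind it. It rolls to the stop by itself when the first is lifted away.
- amber_track: Fixed amber-vial track, 12 degree slope, rails 24 mm wide over all. Origin on the bench below the centre of a vial at the stop (such a vial: x 0, y 0+-2, z 75 mm, axis along y). +x points uphill. Orange wire stop: 24 mm wide, x -18 mm, top z 81 mm. White cheeks, inner faces y +-29 mm, start 25 mm uphill. Base 50 mm wide, 8 high. A like track of clear, blue-capped vials is not wanted.
- reader: Fixed label reader: white base 130 x 100 x 22 mm, green V cradle, dark scanner head. Origin on the bench below the cradle's middle; the groove runs along y. Cradle 34 mm long in y, 50 mm wide in x, faces at 40 degrees, upper edges z 71 mm; a vial overhangs both ends. Seated vial: axis at x 0, z 70 mm. Head: x +55 to +81, y +-35, up to z 82 mm.

How it is judged:
By the outcome, as a careful person would: the job done as asked, in the order asked, and still so for the second after the job is handed in, with the robot touching nothing.
It also fails if it takes over 42 s, if anything falls off the work surface, if the arm or the gripper's body presses on something with over 40 N, if the wrist force passes 120 N, or if a joint passes its speed limit or range.

## Working session

There is one attempt and no reset: what is moved stays moved. The work goes in short steps, Python scripts to look and compute and a tool call to move; the robot and the scene stay as the last step left them, time stands still between calls to the robot, and variables do not carry over. Pictures are saved under pics/ and viewed, at most 12 in all, crops included, and the job is handed in when it is done.

```bash
ls; mkdir -p pics
```

Run:
```python
from cell import env, cam, monitor, workorder
import cv2,numpy as np
s=monitor.state();print(s)
for n in("top","side"):
    p,d=cam.read_camera(n);cv2.imwrite(f"pics/{n}0.png",p[:,:,::-1]);np.savez(f"{n}0.npz",p=p,d=d);print(n,cam.camera_info(n))
```

```text
cell.py
pics
{'t': 0.0, 'joints': array([ 1.14840985e+00,  4.91557327e-01,  1.55950032e+00, -3.71077542e-06,
        1.09172028e+00, -1.05593764e-01]), 'qvel': array([-2.09586268e-03,  1.35297122e-03, -6.09449204e-04, -1.84013810e-03,
        1.34762803e-03, -1.32001685e-05]), 'tau': array([ 2.12393432e-03, -6.12642002e+01, -2.58185774e+01,  6.93533476e-02,
        4.81489627e-02, -1.23583181e-04]), 'eef_pos': array([194.54696078, 593.62061462, 181.84565059]), 'tcp_rot': array([-3.14041364e+00, -1.21652221e-04,  2.82480159e+00]), 'ft_force': array([ 0.32237026, -0.20895719, -0.16005952]), 'moment': array([-0.00995046,  0.02470406,  0.01744929]), 'grip_force': 0.0, 'opening': 0.9990716529875201}
top {'vertical_fov': 51.89035747579952, 'cx': 257.86955881855926, 'cy': 192.6337886029172, 'origin': array([462.71280674, -11.81563406, 927.80841704]), 'attitude': array([-3.072624  ,  0.00547337, -1.54461973])}
side {'vertical_fov': 57.09124179774042, 'cx': 255.77332133313845, 'cy': 196.63711933269747, 'origin': array([ 211.88098094, -487.25154482,  720.13352821]), 'attitude': array([-2.41693017,  0.01197581, -0.55570264])}
```

View pics/top0.png

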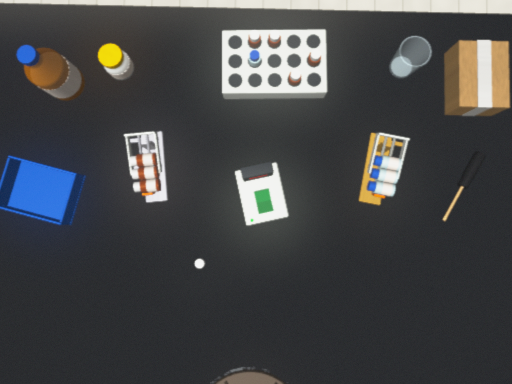

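View pics/side0.png

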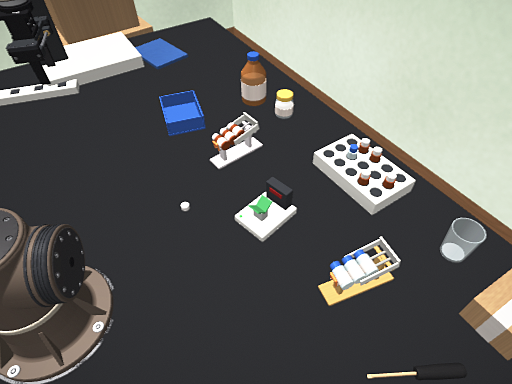

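The top view shows the amber track at about (147,165), with its lowest vial at (147,186). The reader is at (262,193), with the green cradle at (264,201).

Create h.py:
```python
import numpy as np,cv2
from scipy.spatial.transform import Rotation as R
def cast(info,uv,z):
    "pixels -> world points on plane height z (pinhole)"
    uv=np.atleast_2d(uv).astype(float);f=192/np.tan(np.radians(info["vertical_fov"])/2)
    d=np.c_[(uv[:,0]-info["cx"])/f,(uv[:,1]-info["cy"])/f,np.ones(len(uv))]
    d=d@R.from_euler("xyz",info["attitude"]).as_matrix().T;o=info["origin"]
    return o+d*((z-o[2])/d[:,2])[:,None]
def unproj(info,uv,dep):
    uv=np.atleast_2d(uv).astype(float);f=192/np.tan(np.radians(info["vertical_fov"])/2)
    d=np.c_[(uv[:,0]-info["cx"])/f,(uv[:,1]-info["cy"])/f,np.ones(len(uv))]*np.asarray(dep)[:,None]
    return info["origin"]+d@R.from_euler("xyz",info["attitude"]).as_matrix().T
```

Run:
```python
from cell import env, cam, monitor, workorder
from h import *
I=cam.camera_info("top");D=np.load("top0.npz");p,d=D["p"],D["d"]
hsv=cv2.cvtColor(p,cv2.COLOR_RGB2HSV)
def rect(m,z,name):
    n,l,st,c=cv2.connectedComponentsWithStats(m.astype(np.uint8))
    for i in range(1,n):
        if st[i,4]<12: continue
        v,u=np.where(l==i); r=cv2.minAreaRect(np.c_[u,v].astype(np.float32))
        P=cast(I,cv2.boxPoints(r),z);e=P[1]-P[0];g=P[2]-P[1]
        q=unproj(I,np.c_[u,v],d[v,u])
        print(name,st[i],np.round(cast(I,c[i],z)[0,:2],1),"size",np.round([np.hypot(*e[:2]),np.hypot(*g[:2])],1),"yaw",np.round(np.degrees([np.arctan2(e[1],e[0]),np.arctan2(g[1],g[0])]),1),"depthz med/max",np.round([np.median(q[:,2]),np.percentile(q[:,2],95)],1), np.round(q.mean(0),1))
H,S,V=cv2.split(hsv);roi=np.zeros(H.shape,bool);roi[120:240,110:310]=1
rect(roi&(H>40)&(H<85)&(S>100)&(V>60),71,"green")
rect(roi&(H<18)&(S>90)&(V>60),85,"amber")
rect(roi&(np.arange(512)[None]>220)&(S<60)&(V>150),22,"base")
rect(roi&(np.arange(512)[None]<200)&(S<60)&(V>150),8,"trackwhite")
a=np.vstack([np.hstack([cv2.resize(p[125:210,110:190],None,fx=5,fy=5,interpolation=2),cv2.resize(p[150:235,220:300],None,fx=5,fy=5,interpolation=2)])])
cv2.imwrite("pics/crop.png",a[:,:,::-1])
I=cam.camera_info("side");D=np.load("side0.npz");p=D["p"]
```

```text
green [255 189  18  24 295] [504.5 -17.8] size [30.  46.7] yaw [ -76.  -166.1] depthz med/max [62.4 70.8] [505.  -17.8  62.1]
amber [136 154  18  42 257] [550.1 244.8] size [26.2 91. ] yaw [ -79. -168.] depthz med/max [ 90.5 100.9] [549.5 243.5  88.9]
amber [152 154   8  37 115] [558.9 215.4] size [ 7.6 78.9] yaw [ -80.9 -170. ] depthz med/max [ 90.3 100.5] [558.1 213.9  90.3]
amber [249 174  18   5  23] [555.7  -4.2] size [37.5  2.6] yaw [ -76.4 -166.6] depthz med/max [68.9 73.2] [553.3  -4.  106. ]
base [ 235  162   54   63 1708] [515.9 -14.2] size [100.5 128.8] yaw [ -76.2 -166.5] depthz med/max [22.3 25.4] [515.8 -14.2  25.7]
trackwhite [ 124  131   43   71 1528] [589.3 253.3] size [ 89.3 166. ] yaw [ -83.3 -172.4] depthz med/max [ 81.9 102.2] [581.2 236.7  63.4]
trackwhite [133 182   8  10  64] [533.4 280.1] size [21.2 16.4] yaw [  2.8 -88.5] depthz med/max [85.  89.3] [527.5 255.7  84.8]
```

View pics/crop.png

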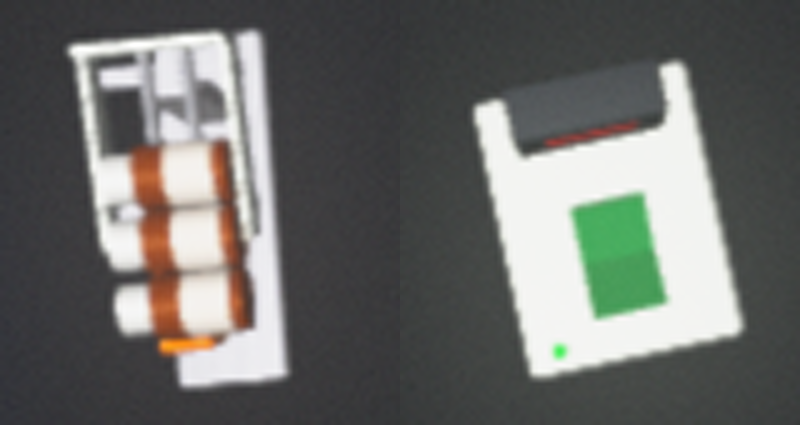

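The crop shows the lowest vial spanning crop x 113–253, y 270–333, with its cap to the left and the orange stop just below it. The reader's cradle is centred at crop (620,255).

Run:
```python
from cell import env, cam, monitor, workorder
from h import *
I=cam.camera_info("top");D=np.load("top0.npz");p,d=D["p"],D["d"]
def crop(x,y,ox=110,oy=125): return [(x+.5)/5+ox-.5,(y+.5)/5+oy-.5]
a=cast(I,[crop(264,40),crop(286,370)],8);e=a[0]-a[1];print("base right edge yaw",np.degrees(np.arctan2(e[1],e[0])),a)
a=cast(I,[crop(180,387),crop(288,375)],8);print("base low edge",a)
# vial points
v,u=np.mgrid[175:194,128:164];v=v.ravel();u=u.ravel();q=unproj(I,np.c_[u,v],d[v,u])
H,S,V=cv2.split(cv2.cvtColor(p,cv2.COLOR_RGB2HSV))
for lo,hi in((170,210),):
  for name,c in {"first":[(116,290),(243,270),(250,325),(120,333)],"next":[(110,222),(235,208),(243,260),(115,268)],"third":[(102,158),(225,145),(232,198),(108,205)]}.items():
    poly=np.array([crop(*k) for k in c]).astype(np.float32)
    m=np.zeros(H.shape,np.uint8);cv2.fillConvexPoly(m,np.round(poly).astype(np.int32),1)
    vv,uu=np.where((m>0)&(d>0));q=unproj(I,np.c_[uu,vv],d[vv,uu]);q=q[q[:,2]>76]
    r=cv2.minAreaRect(q[:,:2].astype(np.float32));print(name,len(q),r,"z95",np.percentile(q[:,2],[50,95]))
    # ridge by columns -> cylinder fit on body/cap: top line direction
# corner cast of first vial silhouette at axis height 75
c=[(113,290),(241,268),(253,325),(122,334)]
P=cast(I,[crop(*k) for k in c],75);print(np.round(P,1),P.mean(0))
for o in((70,48),(232,35),(103,245),(257,235)): print(o,cast(I,crop(*o),0))
# orange stop
m=(H>8)&(H<22)&(S>180)&(V>180);m[:, 200:]=0;m[:125]=0
vv,uu=np.where(m);print(len(vv),np.round(unproj(I,np.c_[uu,vv],d[vv,uu]),1)[:30:4]); print(cast(I,cv2.boxPoints(cv2.minAreaRect(np.c_[uu,vv].astype(np.float32))),81))
# side view
I=cam.camera_info("side");D=np.load("side0.npz");p,d=D["p"],D["d"]
H,S,V=cv2.split(cv2.cvtColor(p,cv2.COLOR_RGB2HSV))
m=(H>40)&(H<85)&(S>100)&(V>60);m[:180]=0;vv,uu=np.where(m);q=unproj(I,np.c_[uu,vv],d[vv,uu]);print("side green",len(q),q.min(0),q.max(0),np.median(q,0))
cv2.imwrite("pics/sidecrop.png",cv2.resize(np.hstack([p[105:170,200:270],p[175:240,230:300]]),None,fx=5,fy=5,interpolation=2)[:,:,::-1])
```

```text
base right edge yaw 6.220883930331861 [[662.51350691 224.26755382   8.        ]
 [506.63729762 207.27648992   8.        ]]
base low edge [[497.40585689 256.51809921   8.        ]
 [504.32357714 206.24248945   8.        ]]
first 276 ((530.4956665039062, 235.9325714111328), (24.41660499572754, 54.978763580322266), 6.022248268127441) z95 [87.06994982 90.4720894 ]
next 284 ((557.91650390625, 238.53448486328125), (24.74876594543457, 53.45970916748047), 6.230318069458008) z95 [92.63195878 96.36599519]
third 285 ((583.3460693359375, 243.10702514648438), (23.090391159057617, 56.7985954284668), 6.1886067390441895) z95 [ 98.34009999 102.38191277]
[[536.3 268.1  75. ]
 [547.3 212.8  75. ]
 [522.6 206.5  75. ]
 [517.2 263.2  75. ]] [530.86382486 237.6415583   75.        ]
(70, 48) [[658.07477302 318.81572801   0.        ]]
(232, 35) [[666.28471905 241.70876294   0.        ]]
(103, 245) [[564.02973507 298.46207632   0.        ]]
(257, 235) [[570.65588456 225.62924084   0.        ]]
25 [[585.  248.5  98. ]
 [553.2 243.2  96.4]
 [514.  242.2  79.4]
 [514.3 234.1  77.3]
 [514.4 224.6  80.6]
 [511.9 237.5  80.2]
 [509.7 242.2  78.7]]
[[580.96463292 271.05455895  81.        ]
 [587.69378812 253.21978935  81.        ]
 [514.33939538 224.4640091   81.        ]
 [507.67993516 242.20044111  81.        ]]
side green 217 [461.50910377 -40.42709756  24.78518335] [530.56399251   9.03000935  74.0281465 ] [511.42010312 -20.15685152  63.35014737]
```

View pics/sidecrop.png

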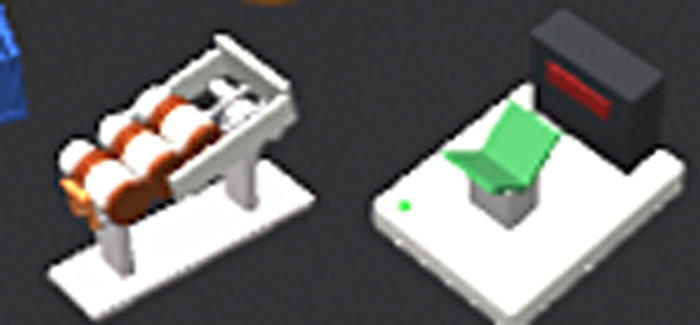

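The side crop shows three vials on the amber track with the lowest against the orange stop. The cradle is empty and the head is on its uphill (+x) side. I estimate the first vial at (531, 236.5) with yaw about 6.5°, and the reader at (504.7, -17.8) with yaw about 14°.

Units first: shifts go in shares of 250 mm and turns go in shares of 2 rad. So -174.7 mm / 250 = -0.6988, -97.2 mm / 250 = -0.3888.

Request:
drive_effector:
  plan:
    - {"xyz":[-0.6988, -0.3888, 0], "jaw":1}
    - {"xyz":[-0.6988, -0.3888, 0], "jaw":1}
    - {"xyz":[-0.6988, -0.3888, 0], "jaw":1}
    - {"xyz":[-0.6988, -0.3888, 0], "jaw":1}
    - {"xyz":[-0.6988, -0.3888, 0], "jaw":1}

```text
t: 0.52
eef_pos: [331.6, 444.9, 182.2]
tcp_rot: [-3.141, -0.0, 2.825]
ft_force: [0.0, -0.8, 0.2]
opening: 0.998
grip_force: 0.0
```

Request:
drive_effector:
  plan:
    - {"xyz":[-0.6988, -0.3888, 0], "jaw":1}
    - {"xyz":[-0.6988, -0.3888, 0], "jaw":1}
    - {"xyz":[-0.6988, -0.3888, 0], "jaw":1}
    - {"xyz":[-0.6988, -0.3888, 0], "jaw":1}
    - {"xyz":[-0.6988, -0.3888, 0], "jaw":1}

```text
t: 0.93
eef_pos: [467.6, 298.0, 182.3]
tcp_rot: [-3.141, -0.0, 2.824]
ft_force: [-0.4, 0.5, -0.3]
opening: 1.003
grip_force: 0.0
```

Request:
drive_effector:
  plan:
    - {"xyz":[-0.308, -0.1712, 0], "yaw":-0.215, "jaw":1}
    - {"xyz":[-0.308, -0.1712, 0], "yaw":-0.215, "jaw":1}
    - {"xyz":[-0.308, -0.1712, 0], "yaw":-0.215, "jaw":1}
    - {"xyz":[-0.308, -0.1712, 0], "yaw":-0.215, "jaw":1}
    - {"xyz":[-0.308, -0.1712, 0], "yaw":-0.215, "jaw":1}

```text
t: 1.35
eef_pos: [526.4, 234.7, 182.0]
tcp_rot: [-3.142, -0.001, -3.027]
ft_force: [-0.3, 0.0, -1.1]
opening: 0.996
grip_force: 0.0
```

Run:
```python
from cell import env, cam, monitor, workorder
from h import *
I=cam.camera_info("wrist");p,d=cam.read_camera("wrist");np.savez("w1.npz",p=p,d=d);print(I,monitor.state()["eef_pos"],monitor.state()["tcp_rot"])
cv2.imwrite("pics/w1.png",p[:,:,::-1])
```

```text
{'vertical_fov': 65.70646984690485, 'cx': 261.06544433323666, 'cy': 188.28424018839115, 'origin': array([457.1035776 , 225.5535058 , 383.79355868]), 'attitude': array([2.89329752e+00, 2.64279249e-04, 1.68618153e+00])} [525.96567342 235.29331497 182.06203289] [-3.14157234e+00 -7.28625554e-04 -3.03072720e+00]
```

View pics/w1.png

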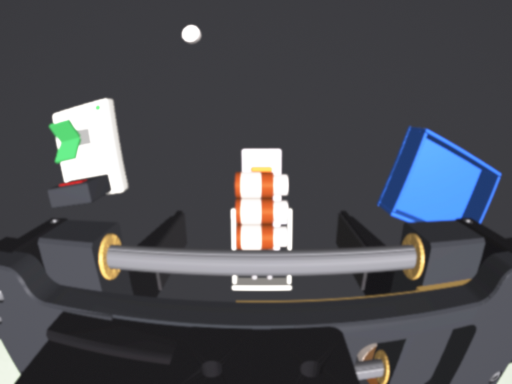

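The wrist view shows the lowest vial at pixels (235–289, 185), squared up between the fingers, with the orange stop at (261,169). The reader is at left (70,140).

Add to h.py:
```python
def wray(info,uv):
    uv=np.atleast_2d(uv).astype(float);f=192/np.tan(np.radians(info["vertical_fov"])/2)
    x,y=uv[:,0]-info["cx"],uv[:,1]-info["cy"];r=np.hypot(x,y)+1e-9;t=r/f
    return np.c_[np.tan(t)*x/r,np.tan(t)*y/r,np.ones(len(uv))]
def wpts(info,uv,dep=None,z=None):
    d=wray(info,uv);M=R.from_euler("xyz",info["attitude"]).as_matrix()
    if dep is not None: return info["origin"]+(d*np.asarray(dep)[:,None])@M.T
    d=d@M.T;return info["origin"]+d*((z-info["origin"][2])/d[:,2])[:,None]
```

Run:
```python
from cell import env, cam, monitor, workorder
from h import *
I=cam.camera_info("wrist");D=np.load("w1.npz");p,d=D["p"],D["d"]
H,S,V=cv2.split(cv2.cvtColor(p,cv2.COLOR_RGB2HSV))
v,u=np.where(np.ones_like(H));q=wpts(I,np.c_[u,v],d.ravel()).reshape(384,512,3)
m=np.zeros(H.shape,bool);m[173:198,225:300]=1;m&=(q[:,:,2]>66)&(d>0)&(V>60)
print("row profile of z col 250:",[(r,*np.round(q[r,250],0)) for r in range(166,202,3)])
sel=m&(q[:,:,0]<545)&(q[:,:,2]>72)
P=q[sel];y=P[:,1];print("y extent",np.percentile(y,[0,1,99,100]),"x",np.percentile(P[:,0],[1,50,99]),"z",np.percentile(P[:,2],[5,95]))
for c in (180,185,190):
    row=np.where((V[c]>70)&(np.arange(512)>220)&(np.arange(512)<300))[0]
    print(c,row[0],row[-1],wpts(I,[[row[0]-.5,c],[row[-1]+.5,c]],z=75)[:,:2].round(1))
b=cv2.minAreaRect(np.argwhere(sel)[:,::-1].astype(np.float32));print(b)
# axis direction: per-column ridge (max z)
X=[];
for c in range(238,272):
    k=np.where(sel[:,c])[0]; X.append(q[k,c].mean(0))
X=np.array(X);f=np.polyfit(X[:,1],X[:,0],1);print("dx/dy body",f, "x at mid",np.polyval(f,236))
g=(H>40)&(H<85)&(S>100)&(V>60)&(np.arange(512)[None]<90)&(d>0);G=q[g];r=cv2.minAreaRect(G[:,:2].astype(np.float32));print("green",r,G.mean(0),np.percentile(G[:,2],[2,98]))
e=(np.abs(q[:,:,2]-8)<5)&(V>150)&(np.arange(512)[None]>235)&(np.arange(512)[None]<290);print("base",cv2.minAreaRect(q[e][:,:2].astype(np.float32)))
```

```text
row profile of z col 250: [(166, np.float64(524.0), np.float64(220.0), np.float64(9.0)), (169, np.float64(528.0), np.float64(220.0), np.float64(7.0)), (172, np.float64(518.0), np.float64(221.0), np.float64(75.0)), (175, np.float64(520.0), np.float64(222.0), np.float64(82.0)), (178, np.float64(522.0), np.float64(222.0), np.float64(85.0)), (181, np.float64(525.0), np.float64(223.0), np.float64(87.0)), (184, np.float64(528.0), np.float64(223.0), np.float64(88.0)), (187, np.float64(531.0), np.float64(223.0), np.float64(89.0)), (190, np.float64(534.0), np.float64(224.0), np.float64(89.0)), (193, np.float64(537.0), np.float64(224.0), np.float64(88.0)), (196, np.float64(541.0), np.float64(224.0), np.float64(86.0)), (199, np.float64(546.0), np.float64(225.0), np.float64(82.0))]
y extent [206.97861105 208.51982117 260.10269209 261.62705416] x [516.84615306 527.78891702 543.41237886] z [79.07663438 89.12219473]
180 233 289 [[528.8 203.7]
 [522.  264.2]]
185 233 289 [[534.3 204.2]
 [527.5 265. ]]
190 233 289 [[539.8 204.7]
 [533.  265.7]]
((261.0, 185.0), (24.0, 50.0), 90.0)
dx/dy body [-1.12643305e-01  5.54667082e+02] x at mid 528.0832619700869
green ((509.1095886230469, -47.77871322631836), (63.63207244873047, 96.34085845947266), 11.592743873596191) [503.62511775 -20.26704729  59.32146103] [-0.20442561 70.68430233]
base ((569.6260986328125, 239.5797576904297), (140.02682495117188, 49.02214050292969), 7.092609405517578)
```

Scaled: 122 mm / 250 = 0.488, 115 mm / 250 = 0.46.

Request:
drive_effector:
  plan:
    - {"xyz":[0, 0, 0.16], "jaw":1}
    - {"xyz":[0, 0, 0.3], "jaw":1}
    - {"xyz":[0, 0, 0.4], "jaw":1}
    - {"xyz":[0, 0, 0.46], "jaw":1}
    - {"xyz":[0, 0, 0.488], "jaw":1}

```text
t: 1.82
eef_pos: [524.5, 236.0, 58.2]
tcp_rot: [-3.141, -0.003, -3.03]
ft_force: [-0.3, 0.3, 0.1]
opening: 1.0
grip_force: 0.0
```

Request:
drive_effector:
  plan:
    - {"jaw":1}
    - {"jaw":0.75}
    - {"jaw":0.62}
    - {"jaw":0.5}
    - {"jaw":0.5}

```text
t: 2.23
eef_pos: [526.4, 235.9, 61.4]
tcp_rot: [3.141, 0.002, -3.029]
ft_force: [0.3, -0.3, 0.2]
opening: 0.774
grip_force: 0.0
```

Request:
drive_effector:
  plan:
    - {"jaw":0.4}
    - {"jaw":0.4}
    - {"jaw":0.4}
    - {"jaw":0.4}
    - {"jaw":0.4}

```text
t: 2.65
eef_pos: [526.0, 235.7, 60.5]
tcp_rot: [3.142, -0.0, -3.028]
ft_force: [-0.4, 0.2, -0.3]
opening: 0.434
grip_force: 0.0
```

Request:
drive_effector:
  plan:
    - {"jaw":0.4}
    - {"jaw":0.4}

```text
t: 2.82
eef_pos: [526.0, 235.7, 60.4]
tcp_rot: [3.142, -0.0, -3.028]
ft_force: [0.2, -0.4, 0.5]
opening: 0.403
grip_force: 0.0
```

The opening went below 54 mm with no grip force, so I'll look before moving again.

Run:
```python
from cell import env, cam, monitor, workorder
from h import *
p,d=cam.read_camera("wrist");t,dt=cam.read_camera("top");s,ds=cam.read_camera("side");print(monitor.state()["opening"],monitor.state()["grip_force"])
np.savez("w2.npz",p=p,d=d,t=t,dt=dt)
a=[cv2.resize(x,(390,300),interpolation=2) for x in (p[100:300,130:390],t[110:230,80:236],s[90:180,180:297])]
cv2.imwrite("pics/c2.png",np.vstack([np.hstack(a[:2]),np.hstack([a[2],a[2]*0])])[:,:,::-1])
```

```text
0.396983205526019 0.0
```

View pics/c2.png

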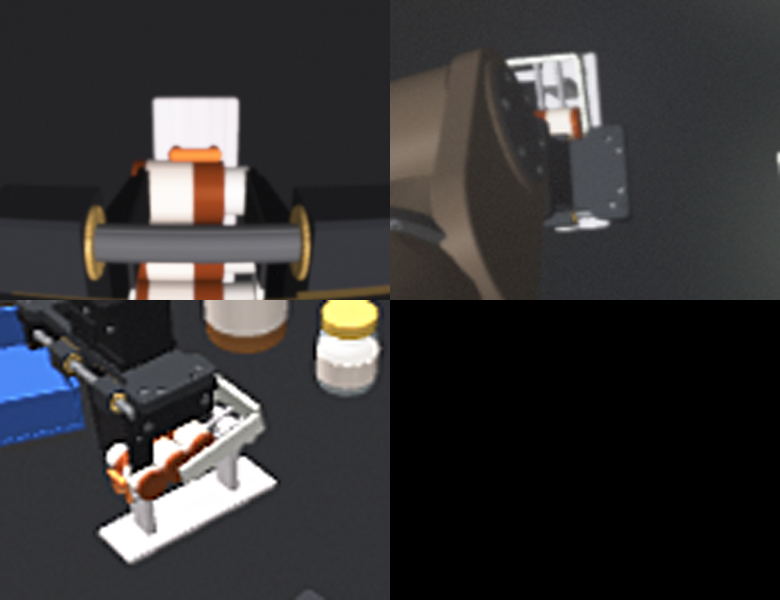

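The wrist crop (top left) shows the vial between the two fingers, apparently untouched, so the opening reading may not be linear in mm. I'll measure the actual finger gap from depth.

Run:
```python
from cell import env, cam, monitor, workorder
from h import *
I=cam.camera_info("wrist");D=np.load("w2.npz");p,d=D["p"],D["d"];s=monitor.state();print(s["eef_pos"])
v,u=np.where(np.ones_like(d));q=wpts(I,np.c_[u,v],d.ravel()).reshape(384,512,3)
T=R.from_euler("xyz",s["tcp_rot"]).as_matrix();l=(q-s["eef_pos"])@T
for r in (208,214,220,226,232):
    print(r,[(c,*np.round(l[r,c]).astype(int),int(p[r,c].sum())) for c in range(194,334,4)])
cv2.imwrite("pics/c3.png",cv2.resize(p[185:265,190:340],(780,416),interpolation=2)[:,:,::-1])
```

```text
[525.97692558 235.6928322   60.4165664 ]
208 [(194, np.int64(-16), np.int64(-65), np.int64(61), 113), (198, np.int64(-16), np.int64(-61), np.int64(60), 111), (202, np.int64(-16), np.int64(-57), np.int64(61), 114), (206, np.int64(-16), np.int64(-53), np.int64(60), 113), (210, np.int64(-16), np.int64(-49), np.int64(60), 112), (214, np.int64(-16), np.int64(-45), np.int64(60), 113), (218, np.int64(-16), np.int64(-41), np.int64(61), 125), (222, np.int64(9), np.int64(-27), np.int64(-15), 133), (226, np.int64(9), np.int64(-25), np.int64(-14), 185), (230, np.int64(9), np.int64(-22), np.int64(-14), 458), (234, np.int64(9), np.int64(-19), np.int64(-16), 471), (238, np.int64(9), np.int64(-16), np.int64(-16), 475), (242, np.int64(9), np.int64(-14), np.int64(-15), 463), (246, np.int64(9), np.int64(-11), np.int64(-16), 455), (250, np.int64(9), np.int64(-8), np.int64(-16), 453), (254, np.int64(9), np.int64(-6), np.int64(-16), 453), (258, np.int64(9), np.int64(-3), np.int64(-16), 345), (262, np.int64(9), np.int64(-1), np.int64(-15), 235), (266, np.int64(9), np.int64(2), np.int64(-15), 232), (270, np
[... 7848 characters left out ...]
.int64(-4), np.int64(12), np.int64(-24), 756), (286, np.int64(-4), np.int64(15), np.int64(-25), 756), (290, np.int64(-4), np.int64(17), np.int64(-25), 755), (294, np.int64(3), np.int64(18), np.int64(-43), 140), (298, np.int64(11), np.int64(18), np.int64(-60), 57), (302, np.int64(12), np.int64(20), np.int64(-64), 49), (306, np.int64(13), np.int64(21), np.int64(-65), 44), (310, np.int64(13), np.int64(23), np.int64(-66), 44), (314, np.int64(13), np.int64(25), np.int64(-66), 48), (318, np.int64(-41), np.int64(54), np.int64(62), 108), (322, np.int64(-40), np.int64(58), np.int64(61), 111), (326, np.int64(34), np.int64(19), np.int64(-116), 64), (330, np.int64(36), np.int64(20), np.int64(-120), 65)]
```

View pics/c3.png

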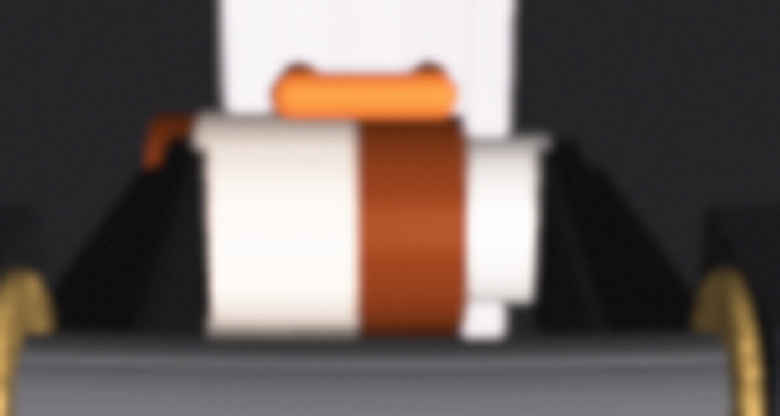

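Run:
```python
from cell import env, cam, monitor, workorder
from h import *
s=monitor.state();T=R.from_euler("xyz",s["tcp_rot"]).as_matrix()
I=cam.camera_info("side");p,d=cam.read_camera("side");v,u=np.where(d>0);q=unproj(I,np.c_[u,v],d[v,u]);l=(q-s["eef_pos"])@T
c=p[v,u].astype(int)
k=(abs(l[:,0])<25)&(abs(l[:,1])<60)&(l[:,2]<25)&(l[:,2]>-70)
dark=c.sum(1)<150
L=l[k&dark];print("dark side pts",len(L))
for z in range(-70,30,6):
    m=L[(L[:,2]>=z)&(L[:,2]<z+6)]
    if len(m):print(z,len(m),"x",np.percentile(m[:,0],[0,50,100]).round(),"y",np.percentile(m[:,1],[0,50,100]).round())
am=k&(c[:,0]>100)&(c[:,0]>1.7*c[:,2]);L=l[am];print("amber low",L[(L[:,1]<-15)][:,].round()[:40:3])
I=cam.camera_info("wrist");D=np.load("w2.npz");p,d=D["p"],D["d"]
for r in range(205,217): print(r,[(cc,*np.round((wpts(I,[[cc,r]],[d[r,cc]])[0]-s["eef_pos"])@T).astype(int).tolist(),int(p[r,cc].sum())) for cc in (218,221,224,227,292,295,298)])
p,_=cam.read_camera("side");cv2.imwrite("pics/c4.png",cv2.resize(p[115:165,195:260],(780,600),interpolation=2)[:,:,::-1])
```

```text
dark side pts 160
-70 14 x [ 3.  9. 13.] y [-30.  -2.  23.]
-64 22 x [-10.   6.  12.] y [-29.  19.  24.]
-58 30 x [-10.   2.  12.] y [-29.  18.  25.]
-52 26 x [-9.  2. 13.] y [-29.  17.  23.]
-46 19 x [-10.  -0.  12.] y [-26.  19.  23.]
-40 19 x [-10.  -0.  11.] y [-24.  18.  22.]
-34 1 x [-8. -8. -8.] y [-29. -29. -29.]
-28 7 x [-25.  -7.   2.] y [-30. -28. -26.]
-22 9 x [-19.  -6.   6.] y [-29. -27. -26.]
-16 3 x [-1.  2.  7.] y [-30. -28. -27.]
-10 8 x [-15.  -9.   3.] y [-29. -27. -26.]
-4 2 x [-7. -6. -4.] y [-27. -27. -26.]
amber low [[ 12. -25. -57.]
 [-23. -28. -34.]
 [ -8. -25. -29.]
 [-20. -21. -21.]
 [ -2. -28. -31.]
 [  1. -27. -29.]
 [  2. -28. -26.]
 [  7. -26. -20.]]
205 [(218, -13, -41, 60, 116), (221, -13, -39, 61, 114), (224, -13, -36, 60, 114), (227, -13, -33, 61, 125), (292, -12, 27, 59, 113), (295, -12, 30, 60, 116), (298, -13, 33, 61, 116)]
206 [(218, -14, -41, 62, 114), (221, -14, -38, 60, 116), (224, -14, -36, 60, 115), (227, -14, -33, 60, 160), (292, -14, 28, 61, 114), (295, -14, 30, 61, 113), (298, -14, 33, 62, 112)]
207 [(218, -15, -42, 62, 119), (221, 8, -
[... 1058 characters left out ...]
29, -21, 179), (221, 8, -27, -22, 139), (224, 12, -23, -35, 51), (227, 12, -22, -32, 293), (292, 6, 19, -17, 475), (295, 12, 19, -33, 225), (298, 13, 21, -37, 51)]
214 [(218, 7, -29, -21, 185), (221, 13, -25, -37, 124), (224, 13, -23, -37, 51), (227, 11, -22, -33, 183), (292, 6, 19, -17, 496), (295, 11, 19, -32, 152), (298, 13, 21, -38, 42)]
215 [(218, 7, -29, -23, 185), (221, 13, -24, -40, 111), (224, 12, -23, -39, 46), (227, 11, -22, -34, 108), (292, 6, 19, -20, 524), (295, 11, 19, -35, 102), (298, 12, 20, -39, 45)]
216 [(218, 6, -29, -22, 157), (221, 12, -25, -39, 88), (224, 12, -23, -40, 45), (227, 11, -21, -35, 93), (292, 5, 19, -19, 555), (295, 11, 19, -36, 94), (298, 13, 20, -41, 44)]
```

View pics/c4.png

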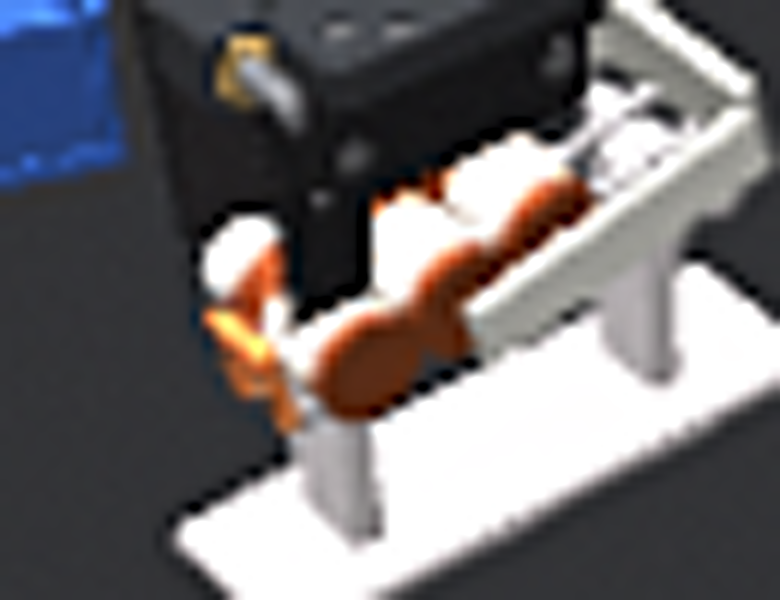

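The fingers are open only to about ±19.5 mm, and both the side and wrist depth put their ends about 31 mm above the reported TCP, at z ≈ 91. They closed above the vial, which hasn't moved. So the true tip is the reported TCP height plus about 31 mm. I'll reopen, go 32 mm lower and check.

Request:
drive_effector:
  plan:
    - {"jaw":1}
    - {"jaw":1}
    - {"jaw":1}
    - {"jaw":1}
    - {"jaw":1}

```text
t: 3.48
eef_pos: [526.0, 235.7, 60.4]
tcp_rot: [3.142, -0.0, -3.028]
ft_force: [-0.1, -0.0, -0.4]
opening: 0.694
grip_force: 0.0
```

Request:
drive_effector:
  plan:
    - {"jaw":1}
    - {"jaw":1}
    - {"jaw":1}
    - {"jaw":1}
    - {"jaw":1}

```text
t: 3.9
eef_pos: [526.0, 235.7, 60.4]
tcp_rot: [3.142, 0.0, -3.028]
ft_force: [0.0, 0.0, 0.5]
opening: 0.989
grip_force: 0.0
```

Request:
drive_effector:
  plan:
    - {"xyz":[-0.004, 0, 0.04], "jaw":1}
    - {"xyz":[-0.004, 0, 0.08], "jaw":1}
    - {"xyz":[-0.004, 0, 0.108], "jaw":1}
    - {"xyz":[-0.004, 0, 0.128], "jaw":1}
    - {"xyz":[-0.004, 0, 0.128], "jaw":1}

```text
t: 4.32
eef_pos: [526.3, 235.6, 26.8]
tcp_rot: [-3.141, -0.002, -3.028]
ft_force: [0.6, 0.1, 0.0]
opening: 1.0
grip_force: 0.0
```

Run:
```python
from cell import env, cam, monitor, workorder
from h import *
I=cam.camera_info("wrist");s=monitor.state();p,d=cam.read_camera("wrist");T=R.from_euler("xyz",s["tcp_rot"]).as_matrix()
v,u=np.where(d>0);l=(wpts(I,np.c_[u,v],d[v,u])-s["eef_pos"])@T;c=p[v,u].sum(1)
k=(c<150)&(abs(l[:,0])<20)&(abs(l[:,1])<70)&(l[:,2]>-75)&(l[:,2]<10);L=l[k]
for z in range(-75,10,6):
    m=L[(L[:,2]>=z)&(L[:,2]<z+6)]
    if len(m):
        a=m[m[:,1]<0];b=m[m[:,1]>0];print(z,len(a),len(b),"inner",a[:,1].max().round() if len(a) else None,b[:,1].min().round() if len(b) else None,"x",m[:,0].max().round())
print(s["opening"],s["ft_force"])
```

```text
-75 125 138 inner -48.0 46.0 x 14.0
-69 128 133 inner -48.0 46.0 x 13.0
-63 138 131 inner -48.0 46.0 x 13.0
-57 125 127 inner -29.0 46.0 x 14.0
-51 142 120 inner -24.0 46.0 x 13.0
-45 134 127 inner -26.0 46.0 x 13.0
-39 121 121 inner -48.0 46.0 x 13.0
-33 25 19 inner -48.0 46.0 x 13.0
0.9999002106468172 [0.55808019 0.08375567 0.01022987]
```

The open view agrees: the finger ends sit at local z ≈ -32, so their true height is about 60 mm. Closing now.

Request:
drive_effector:
  plan:
    - {"jaw":0.4}
    - {"jaw":0.4}
    - {"jaw":0.4}
    - {"jaw":0.4}
    - {"jaw":0.4}

```text
t: 4.78
eef_pos: [527.1, 235.9, 28.7]
tcp_rot: [3.141, 0.0, -3.028]
ft_force: [0.5, -0.3, 0.1]
opening: 0.704
grip_force: 0.0
```

Request:
drive_effector:
  plan:
    - {"jaw":0.4}
    - {"jaw":0.4}
    - {"jaw":0.4}
    - {"jaw":0.4}

```text
t: 5.12
eef_pos: [527.0, 235.8, 28.5]
tcp_rot: [3.142, 0.0, -3.028]
ft_force: [0.2, 0.3, 0.9]
opening: 0.565
grip_force: 30.0
```

Scaled: -110 mm / 250 = -0.44, -100 mm / 250 = -0.4.

Request:
drive_effector:
  plan:
    - {"xyz":[0, 0, -0.04], "jaw":0.4}
    - {"xyz":[0, 0, -0.12], "jaw":0.4}
    - {"xyz":[0.016, 0, -0.26], "jaw":0.4}
    - {"xyz":[0.032, 0, -0.4], "jaw":0.4}
    - {"xyz":[0.032, 0, -0.44], "jaw":0.4}

```text
t: 5.53
eef_pos: [520.0, 235.5, 143.7]
tcp_rot: [3.14, 0.006, -3.028]
ft_force: [0.9, 0.4, 0.6]
opening: 0.564
grip_force: 30.0
```

Request:
drive_effector:
  plan:
    - {"jaw":0.4}
    - {"jaw":0.4}
    - {"jaw":0.4}

```text
t: 5.78
eef_pos: [518.4, 234.7, 137.2]
tcp_rot: [-3.141, -0.002, -3.028]
ft_force: [0.8, -0.6, -0.9]
opening: 0.567
grip_force: 30.0
```

Run:
```python
from cell import env, cam, monitor, workorder
from h import *
I=cam.camera_info("wrist");s=monitor.state();p,d=cam.read_camera("wrist");print(s["eef_pos"],s["tcp_rot"]);np.savez("w3.npz",p=p,d=d)
t,dt=cam.read_camera("side")
cv2.imwrite("pics/c5.png",np.hstack([cv2.resize(p[90:290,130:390],(390,300)),cv2.resize(t[90:180,180:297],(390,300))])[:,:,::-1])
```

```text
[518.42633308 234.67339368 137.23187988] [-3.14128899e+00 -1.83677556e-03 -3.02840580e+00]
```

View pics/c5.png

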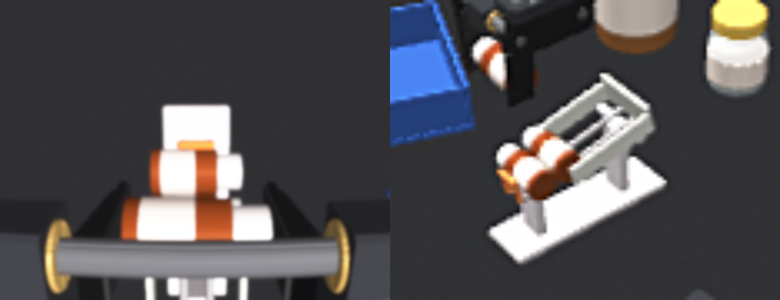

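The wrist and side crops show the first vial held level. The next vial has rolled down to the stop by itself and the third has followed it. Next I'll refine the reader pose and the held vial's offset.

Run:
```python
from cell import env, cam, monitor, workorder
from h import *
s=monitor.state();T=R.from_euler("xyz",s["tcp_rot"]).as_matrix()
I=cam.camera_info("wrist");D=np.load("w3.npz");p,d=D["p"],D["d"]
v,u=np.where(d>0);w=wpts(I,np.c_[u,v],d[v,u]);l=(w-s["eef_pos"])@T;c=p[v,u].sum(1)
k=(c>160)&(abs(l[:,0])<25)&(abs(l[:,1])<27)&(l[:,2]>-70)&(l[:,2]<-25);L=l[k];b=L[(L[:,1]>-20)&(L[:,1]<12)]
A=np.c_[2*b[:,0],2*b[:,2],np.ones(len(b))];f=np.linalg.lstsq(A,b[:,0]**2+b[:,2]**2,rcond=None)[0];print("held axis local x,z",f[:2],"r",np.sqrt(f[2]+f[0]**2+f[1]**2),"y",L[:,1].min(),L[:,1].max(),len(b),"top",b[:,2].min())
n=(c>160)&(w[:,2]>76)&(w[:,2]<92)&(w[:,0]<548)&(abs(w[:,1]-236)<32);W=w[n];print("next vial",W.min(0),W.max(0),W[W[:,2]>W[:,2].max()-1.5].mean(0))
I=cam.camera_info("top");t,dt=cam.read_camera("top");H,S,V=cv2.split(cv2.cvtColor(t,cv2.COLOR_RGB2HSV))
g=((H>40)&(H<85)&(S>100)&(V>60));g[:185]=0;g[216:]=0
v,u=np.where(g&(dt>0));q=unproj(I,np.c_[u,v],dt[v,u]);a=np.radians(13.8);ax=np.array([np.cos(a),np.sin(a)]);ay=np.array([-ax[1],ax[0]])
o=np.array([504.7,-17.8]);X=(q[:,:2]-o)@ax;Y=(q[:,:2]-o)@ay
print(len(q),"X",np.percentile(X,[1,99]),"Y",np.percentile(Y,[1,99]))
for lo in range(-28,28,4):
    m=(X>=lo)&(X<lo+4)
    if m.any():print(lo+2,np.median(q[m,2]).round(1),np.percentile(Y[m],[3,97]).round(1))
i=lambda m:np.linalg.lstsq(np.c_[X[m],Y[m],np.ones(m.sum())],q[m,2],rcond=None)[0]
P1=i((X>5)&(X<22));P2=i((X<-5)&(X>-22));print(P1,P2,"valley X at Y=0",-(P1[2]-P2[2])/(P1[0]-P2[0]),"dX/dY",-(P1[1]-P2[1])/(P1[0]-P2[0]))
```

```text
held axis local x,z [ -1.03250003 -48.01901514] r 10.947229829669338 y -26.983626284076593 26.198018365418417 1623 top -61.02345417812123
next vial [509.36835571 206.33088127  76.00015961] [547.78128737 262.5412394   90.1434823 ] [532.07937622 226.72391704  89.01774957]
293 X [-23.16065454  22.78745984] Y [-14.75940615  14.53385747]
-22 70.5 [-12.2  14.1]
-18 67.8 [-13.2  12. ]
-14 64.1 [-14.2  13.5]
-10 61.1 [-11.6  13.8]
-6 57.6 [-13.7  12.9]
-2 53.8 [-13.6  13. ]
2 52.8 [-13.6  13.6]
6 56.8 [-14.4  13.4]
10 59.9 [-13.5  13.9]
14 62.9 [-13.5  13. ]
18 66.3 [-14.3  14.6]
22 70.0 [-13.9  13.8]
[8.06878893e-01 2.20663917e-03 5.18265862e+01] [-8.28278280e-01  1.80767087e-02  5.28005622e+01] valley X at Y=0 0.5956467074128473 dX/dY 0.009705531558449939
```

Units first: shifts go in shares of 250 mm and turns go in shares of 2 rad. So -139.8 mm / 250 = -0.5592, -110 mm / 250 = -0.44.

Request:
drive_effector:
  plan:
    - {"xyz":[0.016, -0.08, 0], "jaw":0.4}
    - {"xyz":[0.036, -0.2, 0], "jaw":0.4}
    - {"xyz":[0.058, -0.32, 0], "jaw":0.4}
    - {"xyz":[0.08, -0.44, 0], "jaw":0.4}
    - {"xyz":[0.1024, -0.5592, 0], "jaw":0.4}

```text
t: 6.35
eef_pos: [508.8, 91.8, 137.5]
tcp_rot: [3.141, -0.002, -3.028]
ft_force: [-0.1, 0.4, -0.9]
opening: 0.564
grip_force: 30.0
```

Request:
drive_effector:
  plan:
    - {"xyz":[0.022, -0.12, 0], "yaw":-0.015, "jaw":0.4}
    - {"xyz":[0.044, -0.24, 0], "yaw":-0.03, "jaw":0.4}
    - {"xyz":[0.066, -0.36, 0], "yaw":-0.045, "jaw":0.4}
    - {"xyz":[0.08, -0.428, 0], "yaw":-0.061, "jaw":0.4}
    - {"xyz":[0.08, -0.44, 0], "yaw":-0.061, "jaw":0.4}

```text
t: 6.77
eef_pos: [501.5, -20.9, 137.6]
tcp_rot: [3.141, -0.001, -2.907]
ft_force: [0.1, 0.1, -0.3]
opening: 0.568
grip_force: 30.0
```

Request:
drive_effector:
  plan:
    - {"jaw":0.4}
    - {"xyz":[0, 0, 0.12], "jaw":0.4}
    - {"xyz":[0, 0, 0.24], "jaw":0.4}
    - {"xyz":[0, 0, 0.32], "jaw":0.4}
    - {"xyz":[0, 0, 0.32], "jaw":0.4}

```text
t: 7.18
eef_pos: [500.0, -17.0, 55.0]
tcp_rot: [3.139, -0.006, -2.906]
ft_force: [-0.3, 0.5, -1.1]
opening: 0.567
grip_force: 30.0
```

Request:
drive_effector:
  plan:
    - {"jaw":0.4}
    - {"jaw":0.4}

```text
t: 7.35
eef_pos: [502.5, -17.8, 59.2]
tcp_rot: [-3.141, 0.001, -2.906]
ft_force: [-0.9, 0.2, 0.4]
opening: 0.566
grip_force: 30.0
```

Run:
```python
from cell import env, cam, monitor, workorder
from h import *
s=monitor.state();print(s["eef_pos"],s["tcp_rot"]);T=R.from_euler("xyz",s["tcp_rot"]).as_matrix()
I=cam.camera_info("wrist");p,d=cam.read_camera("wrist");t,_=cam.read_camera("side")
v,u=np.where(d>0);w=wpts(I,np.c_[u,v],d[v,u]);l=(w-s["eef_pos"])@T;c=p[v,u].astype(int);g=(c[:,1]>1.4*c[:,0])&(c[:,1]>1.3*c[:,2])&(c[:,1]>50)&(w[:,2]>45)&(w[:,2]<75)
L=l[g];W=w[g];print("green local",L.min(0),L.max(0));hi=W[W[:,2]>66];print(hi.mean(0),len(hi))
br=(c.sum(1)>180)&~g&(abs(l[:,1])<26)&(l[:,2]<-40);B=l[br&(abs(l[:,0])<22)];m=B[(B[:,1]>-18)&(B[:,1]<10)]
for x in range(-16,14,3):
    k=m[(m[:,0]>=x)&(m[:,0]<x+3)]
    if len(k):print(x+1.5,np.median(k[:,2]).round(1),len(k))
cv2.imwrite("pics/c6.png",np.hstack([cv2.resize(p[90:290,130:390],(390,300)),cv2.resize(t[150:240,210:327],(390,300))])[:,:,::-1])
```

```text
[502.51737532 -17.80617276  59.24639912] [-3.14141243e+00  7.85827618e-04 -2.90582212e+00]
green local [ -7.51825047 -18.393943   -12.31308286] [23.58182051 14.0684469   9.1608091 ]
[483.40460045 -24.41432574  68.69579338] 497
0.5 -59.0 154
3.5 -58.0 344
6.5 -55.7 373
9.5 -50.7 510
```

View pics/c6.png

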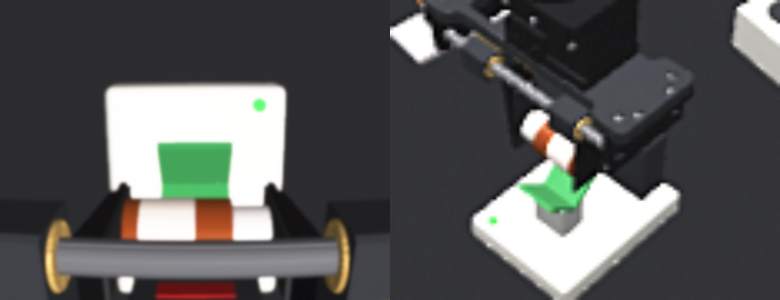

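The wrist crop shows the vial level above the green cradle and parallel to it. The side crop agrees.

Scaled: 28 mm / 250 = 0.112, 26 mm / 250 = 0.104.

Request:
drive_effector:
  plan:
    - {"xyz":[0, -0.004, 0.032], "jaw":0.4}
    - {"xyz":[0, -0.004, 0.064], "jaw":0.4}
    - {"xyz":[0, -0.004, 0.088], "jaw":0.4}
    - {"xyz":[0, -0.004, 0.104], "jaw":0.4}
    - {"xyz":[0, -0.004, 0.112], "jaw":0.4}

```text
t: 7.87
eef_pos: [501.8, -19.4, 29.6]
tcp_rot: [3.141, -0.001, -2.907]
ft_force: [-0.3, 0.0, 0.1]
opening: 0.568
grip_force: 30.0
```

Request:
drive_effector:
  plan:
    - {"jaw":0.4}
    - {"jaw":0.4}
    - {"jaw":0.4}
    - {"jaw":0.4}
    - {"jaw":0.4}

```text
t: 8.28
eef_pos: [502.3, -19.4, 30.6]
tcp_rot: [-3.141, 0.0, -2.906]
ft_force: [0.5, 0.2, -1.2]
opening: 0.566
grip_force: 30.0
```

Scaled: 4 mm / 250 = 0.016, 3 mm / 250 = 0.012.

Request:
drive_effector:
  plan:
    - {"xyz":[0.0024, 0, 0.004], "jaw":0.4}
    - {"xyz":[0.0024, 0, 0.008], "jaw":0.4}
    - {"xyz":[0.0024, 0, 0.012], "jaw":0.4}
    - {"xyz":[0.0024, 0, 0.016], "jaw":0.4}
    - {"xyz":[0.0024, 0, 0.016], "jaw":0.4}

```text
t: 8.7
eef_pos: [501.5, -19.5, 26.2]
tcp_rot: [3.141, -0.0, -2.906]
ft_force: [0.8, -0.3, -0.4]
opening: 0.57
grip_force: 30.0
```

Request:
drive_effector:
  plan:
    - {"xyz":[0, 0, 0.002], "jaw":0.4}
    - {"xyz":[0, 0, 0.004], "jaw":0.4}
    - {"xyz":[0, 0, 0.004], "jaw":0.4}
    - {"xyz":[0, 0, 0.004], "jaw":0.4}

```text
t: 9.03
eef_pos: [501.6, -19.5, 25.4]
tcp_rot: [3.142, 0.0, -2.906]
ft_force: [-0.3, -0.2, -0.8]
opening: 0.567
grip_force: 30.0
```

Request:
drive_effector:
  plan:
    - {"xyz":[0, 0, 0.002], "jaw":0.4}
    - {"xyz":[0, 0, 0.004], "jaw":0.4}
    - {"xyz":[0, 0, 0.004], "jaw":0.4}
    - {"xyz":[0, 0, 0.004], "jaw":0.4}

```text
t: 9.37
eef_pos: [501.6, -19.5, 24.4]
tcp_rot: [3.141, -0.0, -2.906]
ft_force: [0.6, 0.1, -0.3]
opening: 0.565
grip_force: 30.0
```

Scaled: 1 mm / 250 = 0.004, 0.5 mm / 250 = 0.002.

Request:
drive_effector:
  plan:
    - {"xyz":[0, 0, 0.002], "jaw":0.4}
    - {"xyz":[0, 0, 0.004], "jaw":0.4}
    - {"xyz":[0, 0, 0.004], "jaw":0.4}
    - {"xyz":[0, 0, 0.004], "jaw":0.4}

```text
t: 9.7
eef_pos: [501.6, -19.6, 24.1]
tcp_rot: [-3.141, 0.001, -2.906]
ft_force: [-3.2, -0.5, 10.8]
opening: 0.569
grip_force: 30.0
```

Request:
drive_effector:
  plan:
    - {"xyz":[0, 0, 0.002], "jaw":0.4}
    - {"xyz":[0, 0, 0.002], "jaw":0.4}
    - {"xyz":[0, 0, 0.002], "jaw":0.4}

```text
t: 9.95
eef_pos: [501.6, -19.6, 24.0]
tcp_rot: [-3.141, 0.001, -2.906]
ft_force: [-5.8, -0.7, 17.9]
opening: 0.564
grip_force: 30.0
```

Run:
```python
from cell import env, cam, monitor, workorder
print(sum(monitor.state()["ft_force"]*[0,0,1]), monitor.state()["tau"][1:3])
```

```text
17.918679670404952 [-45.38303733 -13.80357563]
```

Contact is at z ≈ 24.2, as predicted, with both faces loaded. I'll back off the press slightly and release.

Scaled: -1 mm / 250 = -0.004, -0.7 mm / 250 = -0.0028.

Request:
drive_effector:
  plan:
    - {"xyz":[0.0008, 0, -0.0028], "jaw":0.4}
    - {"xyz":[0.0008, 0, -0.004], "jaw":0.4}
    - {"xyz":[0.0008, 0, -0.004], "jaw":0.4}

```text
t: 10.2
eef_pos: [501.4, -19.6, 24.0]
tcp_rot: [3.142, 0.0, -2.906]
ft_force: [-0.6, -0.2, 3.3]
opening: 0.561
grip_force: 30.0
```

Request:
drive_effector:
  plan:
    - {"jaw":0.6}
    - {"jaw":0.65}
    - {"jaw":0.7}
    - {"jaw":0.8}
    - {"jaw":1}

```text
t: 10.62
eef_pos: [501.4, -19.6, 23.8]
tcp_rot: [3.141, -0.0, -2.906]
ft_force: [0.2, 0.6, -0.4]
opening: 0.787
grip_force: 0.0
```

Request:
drive_effector:
  plan:
    - {"jaw":1}
    - {"jaw":1}
    - {"jaw":1}
    - {"jaw":1}

```text
t: 10.95
eef_pos: [501.4, -19.6, 23.9]
tcp_rot: [3.142, 0.0, -2.906]
ft_force: [0.1, -0.3, 0.2]
opening: 0.992
grip_force: 0.0
```

Scaled: -150 mm / 250 = -0.6, -120 mm / 250 = -0.48.

Request:
drive_effector:
  plan:
    - {"xyz":[0, 0, -0.04], "jaw":1}
    - {"xyz":[0, 0, -0.16], "jaw":1}
    - {"xyz":[0, 0, -0.32], "jaw":1}
    - {"xyz":[0, 0, -0.48], "jaw":1}
    - {"xyz":[0, 0, -0.6], "jaw":1}

```text
t: 11.37
eef_pos: [501.5, -19.6, 177.7]
tcp_rot: [-3.141, 0.002, -2.906]
ft_force: [0.1, 0.6, 0.0]
opening: 0.996
grip_force: 0.0
```

Request:
drive_effector:
  plan:
    - {"xyz":[0, -0.16, 0], "jaw":1}
    - {"xyz":[0, -0.32, 0], "jaw":1}
    - {"xyz":[0, -0.48, 0], "jaw":1}
    - {"xyz":[0, -0.6, 0], "jaw":1}
    - {"xyz":[0, -0.6, 0], "jaw":1}

```text
t: 11.78
eef_pos: [537.2, -170.1, 174.5]
tcp_rot: [-3.14, 0.001, -2.91]
ft_force: [-0.6, 0.4, -0.7]
opening: 1.004
grip_force: 0.0
```

Request:
drive_effector:
  plan:
    - {"jaw":1}
    - {"jaw":1}
    - {"jaw":1}
    - {"jaw":1}
    - {"jaw":1}

```text
t: 12.2
eef_pos: [536.3, -164.5, 174.2]
tcp_rot: [3.142, 0.0, -2.905]
ft_force: [-0.2, 0.1, 0.2]
opening: 1.004
grip_force: 0.0
```

Run:
```python
from cell import env, cam, monitor, workorder
from h import *
I=cam.camera_info("top");p,d=cam.read_camera("top");s,_=cam.read_camera("side");p2,_=cam.read_camera("top")
print("diff",np.abs(p.astype(int)-p2)[150:230,110:300].mean())
v,u=np.where(d>0);w=unproj(I,np.c_[u,v],d[v,u]);a=np.radians(13.4);o=np.array([505.3,-17.7]);X=(w[:,:2]-o)@[np.cos(a),np.sin(a)];Y=(w[:,:2]-o)@[-np.sin(a),np.cos(a)]
k=(abs(X)<24)&(abs(Y)<40)&(w[:,2]>73)&(w[:,2]<120);print("seated X",np.percentile(X[k],[2,50,98]),"Y",np.percentile(Y[k],[2,98]),"z",np.percentile(w[k,2],[50,98]))
for y in(-20,0,20):
    m=k&(abs(Y-y)<4);j=m&(w[:,2]>np.percentile(w[m,2],70));print(y,np.percentile(w[m,2],90),X[j].mean())
cv2.imwrite("pics/c7.png",np.vstack([np.hstack([cv2.resize(p[125:210,110:190],(390,300)),cv2.resize(p[150:235,220:300],(390,300))]),np.hstack([cv2.resize(s[105:170,200:270],(390,300)),cv2.resize(s[175:240,230:300],(390,300))])])[:,:,::-1])
```

```text
diff 1.2029824561403508
seated X [-13.23593603  -0.72036775  12.82661298] Y [-25.76145593  25.82445598] z [81.5308315  86.34902891]
-20 85.11574357008999 0.3736515612074945
0 84.61443509509496 0.6470373399597368
20 82.12867170119807 -0.7342165283801172
```

View pics/c7.png

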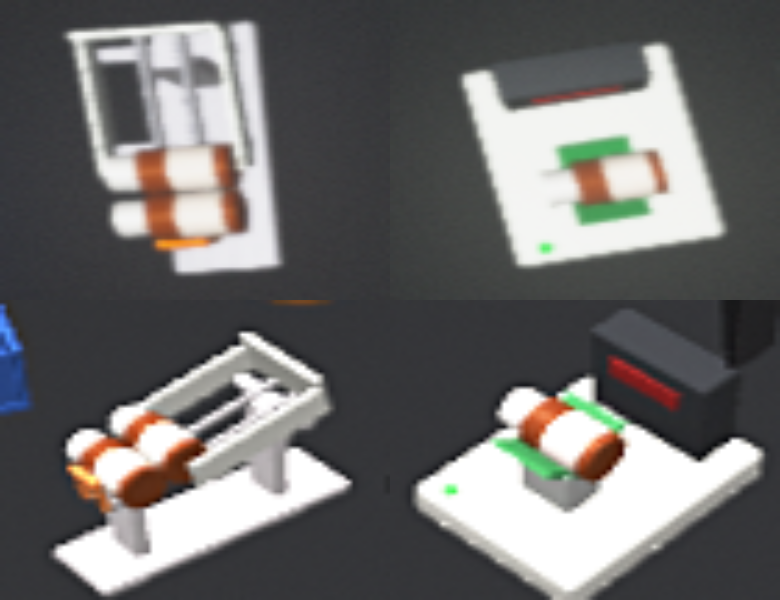

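The first vial lies along the green groove, centred and with its axis at about z 70 mm. The next vial rests on the orange stop, and the gripper is clear of everything.

```bash
python3 -c "
from cell import env, cam, monitor, workorder
print(workorder.job_done())"
```

```text
the job is handed in; nothing more can be done
None
```

The first amber vial is lying in the reader's V cradle, the next one rolled to the stop by itself, both looked still with the gripper clear, and I handed the job in at about 12 s; no verdict was returned.

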